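Load a gel cassette into the casting clamp, pin the gate and hold it shut

TASK

Take the clear glass gel cassette with blue spacers out of the drying rack and lower it edgewise into the slot of the casting clamp until it stands fully down on the seal, swing the green gate shut against it, and push the red-headed pin down through the three aligned holes until its head rests on the clamp. Then let go of the pin and pinch the gate and the clamp's back wall together between the fingers to take up the pin's play; finish still pinching them shut, because the gel is poured next. Leave the white ceramic plate standing in the rack.

Things in the scene. Friction and masses are not known exactly. Their poses are not given: they have to be found in the camera images.
- clamp: Gel casting clamp, fixed, light grey, base 60 x 152 mm, its top 36 mm above the bench. Origin under the slot's middle, 12 mm above the bench; y along the slot to the hinge end, x from gate (-x, robot side) to back wall (+x). Slot 10.5 x 69 mm, front lip 53 mm above the bench. Back wall at x 4.5 to 12.5, y -64 to 54 mm, top 92 mm above the bench; 10 mm deep ribs behind it at y -32 and 32
- slot (a point): Middle of the slot's bottom (top of the dark seal, 40 mm above the bench), where the middle of the cassette's lower edge comes to stand; the slot is open from above, its edges are rounded
- gate (a joint): Green hinged gate (front half), upright hinge axis at the clamp's left end (+y): 0 shut, about 0.45 to 0.75 rad open at the start, swings towards the robot; stays where it is left (friction 0.05 N m, no spring). Shut, it stands at clamp x -12 to -4 mm, 8.5 mm from the back wall, from 56 to 92 mm above the bench
- gate_hinge (a point): Point on the gate's hinge axis, level with the clamp's top (92 mm above the bench); it lies at x -8, y 48 mm in the clamp's frame
- gate_push (a point): Middle of the gate's outer face (the 28 mm wide fluted middle rib), 48 mm from the hinge axis and 78 mm above the bench: push here to shut it, pinch here at the end. Moves with the gate; its x axis points from the outer face into the gate
- back_mid (a point): Middle of the back wall's rear face, 78 mm above the bench, straight behind gate_push when the gate is shut (24.5 mm apart); the other finger presses here. A blue ledge behind it, 130 mm above the bench, comes as near as 35 mm to this point
- pin_hole (a point): Centre of the topmost pin hole's mouth, 92 mm above the bench, at the clamp's right end, 22 mm beyond the cassette's edge. The hole is upright, 10.5 mm wide with bevelled mouths, and runs through the clamp's upper ear, the gate's ear (60 to 74 mm above the bench, lined up only when the gate is shut) and the lower ear
- pin: Lock pin: steel shank 8 mm thick and 50 mm long with a bevelled tip, red head 16 to 17 mm thick and 29 mm tall above it. Origin: centre of the tip, z up to the head. It starts upright in a parking block on the clamp's base at the hinge end, its head resting on the block 87 mm above the bench (top 116 mm); lift it 55 mm to clear
- pin_shoulder (a point): Centre of the underside of the pin's red head, 50 mm above its tip; it rests on the clamp at the mouth of pin_hole when the pin is home
- cassette: Gel cassette: two clear glass panes with blue spacer strips at both sides, one rigid plate 8 mm thick (its x), 64 mm wide (its y), 80 mm tall, 90 g. Origin: middle of its lower edge. Starts upright in one of the rack's two slots; either face may go to the gate. Standing in the clamp its top is 120 mm above the bench, 28 mm above gate and back wall; carry the pin over that
- ceramic: White ceramic plate 7 x 64 x 80 mm, upright in the rack's other slot, 45 mm from the cassette; not to be disturbed
- rack: White drying rack, fixed, 86 x 80 mm; two slots along its y at x -22.5 and 22.5 mm between pegs that end 51 mm above the bench; plates stand on its floor 10 mm above the bench. Origin: bench level under its middle

How it is judged:
By the outcome, as a careful person would: the job done as asked, in the order asked, and still so for the second after the job is handed in, while the arm keeps its last pose, push and grip.
It also fails if it takes over 69 s, if anything falls off the work surface, if the arm or the gripper's body presses on something with over 40 N, if the wrist force passes 120 N, or if a joint passes its speed limit or range.

ROBOT

A 6-joint arm with a two-finger parallel gripper is mounted at the origin on the work surface; the furniture and walls round the work are solid. World frame = base frame: x ahead of the robot, y to its left, z up, the work surface at z = 0. Lengths are in mm, angles in rad, forces in N, time in s.
With the tool pointing down it reaches from about 350 to 975 mm from the base axis. Payload 7.1 kg.
Tool frame: the origin (TCP) lies midway between the tips of the shut fingers; the grasp point (between the pads) lies 19 mm behind it (ctrl.grip_depth is the distance from the TCP to the grasp point, in mm); z points along the fingers, y is the line along which they close (so a half turn about z gives the same grasp; the last joint's range is limited). The gripper opens to 88 mm and grips with 3 to 60 N. Pads are 20 mm wide; open, the fingers measure 115 mm over their backs; the gripper's body (75 mm by 178 mm) begins 61 mm behind the grasp point.
Start: joints at [-1.347, 0.423, 1.63, -0, 1.089, -0.019], TCP at [150.283, -606.646, 222.675] pointing down, gripper open.
Joint ranges: [-3, 3], [-0.9, 2.11], [0.09, 2.58], [-1.31, 4.45], [0.11, 2.69], [-2.54, 2.54]. Speed limits (rad/s): [2.39, 2.39, 3.01, 3.14, 3.14, 3.14].

INTERFACE

Orientations are given as a rotation vector (axis times angle).
In Python, from workcell import ctrl, cams gives the robot as it stands.
- The arm moves only by the tool move_arm, never from a script. Its argument "steps" is a list of rows, each a list of 3 entries, a list of its own where there are three numbers: the shift along the tool's x, y, z in units of 25 mm (1.0 is 25 mm), then the turn about the tool's z in units of 5 degrees (1.0 is 5 degrees), then the closure, from 0 (fully open) to 1 (shut). A call has 1 to 20 rows; each row shifts and turns the commanded pose from where the row before left it, along the tool's axes as they then stand; what a row does not reach is not made up. A row lasts 1/12 s, in which the tool goes at most 41.7 mm and 7.16 degrees, less where a joint would pass 70% of its speed; a pose out of reach is approached as far as the arm can. A call is refused whole if a number of a shift passes 1 or a number of a turn 1, either way. A call with a gripper value outside its range is refused whole. The fingers move at their own pace and stop on an object; the grip force is fixed at half the most. Time passes only in rows, so rows that do not move let the fingers close. It gives the time, the measured TCP pose, the force, the opening and the grip force at its end, in the units of the state.
- ctrl.get_obs(): the state, without advancing time (a new reading comes with each control period).
- cams.get_image(name): name is "side" or "top"; returns a dict with "image" (420x560x3 uint8, red, green, blue), "camera_matrix" (3x3 intrinsics, pixels), "k1" (the pictures are not rectified: a ray, as slopes to the right and down, at radius r is drawn at 1 + k1 r^2 times it, then the intrinsics apply), "xyz" and "rotation" of the camera in the world. Camera axes: x right, y down, z forward; pixel columns grow to the right and rows downward; lengths in mm; the calibration is good to about 2 mm. A picture is of the moment at which its call begins. There is no depth.
- ctrl.close_job(): hands the job in; it is judged then, once.
Trained networks look in the newest picture that a camera, given by its name, has taken for a name from the list of things; names that differ only in an ending like _2 or _b are one class to them, and where a whole thing is asked for, a point or a joint stands for the part that bears it (a point fixed in the world has none). Each returns a list of dicts, best first, with "p" (0 to 1); they miss things now and then, are a little off and sometimes report something else, mostly with a low value. They report only what shows in the picture. A call takes as long as a camera call.
- cams.boxes_of(camera, thing): "rect" ([centre column, centre row, width, height] in pixels, round what is visible of it).
- cams.cut_out(camera, thing): "pixels" (420x560 bool, what is visible of it) and "rect" ([centre column, centre row, width, height] in pixels, round what is visible of it).
The state is a dict: "t": time; "qpos": joint angles; "qvel": joint speeds; "joint_torque": joint torques, N m; "ee_pos": TCP position; "orientation": TCP orientation; "ft_force": force on the tool from outside, world axes, zero at the start; "moment": the same for the moment, N m; "width": finger opening in mm; "grasp_force": force on a finger pad.
Only numpy, scipy, OpenCV 4.12 (cv2) and the standard library are available. Lean on these libraries where they do the work, as an engineer would, in place of code of your own. Each camera call takes 0.05 s, during which the arm holds its last target. There are 200 camera calls.

## Working session

There is one attempt and no reset: what is moved stays moved. The work goes in short steps, Python scripts to look and compute and a tool call to move; the robot and the scene stay as the last step left them, time stands still between calls to the robot, and variables do not carry over. Pictures are saved under pics/ and viewed, at most 10 in all, crops included, and the job is handed in when it is done.

Besides the shell and the picture viewer there is one more tool, called after "Call:" by a JSON object that holds its "name" and its "arguments". move_arm: Moves the arm, as the interface text tells. Its arguments: {"type":"object","properties":{"steps":{"type":"array"}},"required":["steps"]}

```bash
ls; mkdir -p pics; python3 - <<'E'
from workcell import ctrl,cams
import cv2,numpy as np
o=ctrl.get_obs();print({k:np.round(v,3).tolist() for k,v in o.items()},ctrl.grip_depth)
for c in("side","top"):
    d=cams.get_image(c);cv2.imwrite(f"pics/{c}0.png",d["image"][:,:,::-1])
    print(c,d["camera_matrix"],d["k1"],d["xyz"],d["rotation"])
    for n in("clamp","gate","pin","cassette","ceramic","rack"):
        print(n,[(np.round(b["rect"]).tolist(),round(b["p"],2)) for b in cams.boxes_of(c,n)[:2]])
E
```

```text
pics
{'t': 0.0, 'qpos': [-1.347, 0.424, 1.631, 0.0, 1.089, -0.019], 'qvel': [0.0, 0.0, 0.001, 0.0, 0.003, -0.002], 'joint_torque': [0.004, -54.462, -27.366, 0.065, 0.023, -0.0], 'ee_pos': [150.136, -606.131, 221.911], 'orientation': [-3.117, -0.38, 0.0], 'ft_force': [0.442, 0.075, -0.305], 'moment': [0.013, -0.008, -0.01], 'grasp_force': 0.0, 'width': 87.645} 18.700000000000003
side [[523.49993706   0.         288.66370438]
 [  0.         523.49993706 204.81517414]
 [  0.           0.           1.        ]] -0.12480817157396343 [228.81527902 874.65135518 585.56798355] [-0.35710128  2.66319713 -1.33775607]
clamp [([302.0, 185.0, 52.0, 72.0], 0.89)]
gate [([316.0, 170.0, 20.0, 35.0], 0.72), ([295.0, 229.0, 43.0, 16.0], 0.43)]
pin [([304.0, 180.0, 12.0, 17.0], 0.47)]
cassette [([294.0, 229.0, 42.0, 20.0], 0.77), ([294.0, 258.0, 44.0, 37.0], 0.63)]
ceramic [([294.0, 255.0, 44.0, 35.0], 0.58), ([302.0, 185.0, 51.0, 76.0], 0.53)]
rack [([295.0, 274.0, 48.0, 42.0], 0.58)]
top [[477.1670547    0.         276.67212134]
 [  0.         477.1670547  213.53033639]
 [  0.           0.           1.        ]] -0.1704634451241658 [266.75829289 221.74277212 925.3880823 ] [-2.14155917  2.13384641 -0.2141405 ]
clamp [([325.0, 206.0, 90.0, 53.0], 0.75)]
gate [([340.0, 218.0, 58.0, 10.0], 0.66)]
pin [([217.0, 233.0, 16.0, 38.0], 0.4)]
cassette [([239.0, 225.0, 16.0, 31.0], 0.58), ([334.0, 202.0, 67.0, 37.0], 0.3)]
ceramic [([217.0, 232.0, 18.0, 39.0], 0.72)]
rack [([231.0, 230.0, 51.0, 50.0], 0.77), ([327.0, 208.0, 85.0, 54.0], 0.23)]
```

```bash
python3 - <<'E'
import cv2
a=cv2.imread("pics/side0.png");b=cv2.imread("pics/top0.png")
cv2.imwrite("pics/s1.png",cv2.resize(a[130:310,210:410],None,fx=3.3,fy=3.3,interpolation=2))
cv2.imwrite("pics/t1.png",cv2.resize(b[150:280,180:400],None,fx=3.6,fy=3.6,interpolation=2))
E
```

```text
(no output)
```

View pics/side0.png

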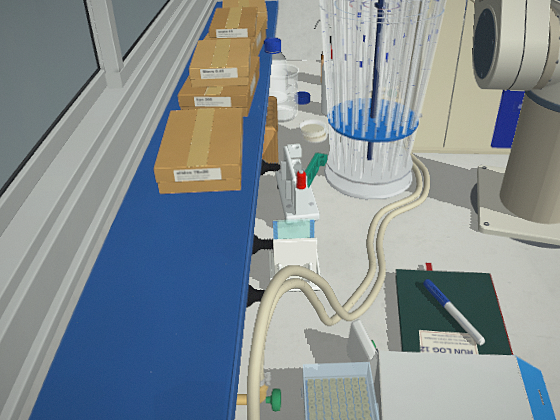

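View pics/s1.png

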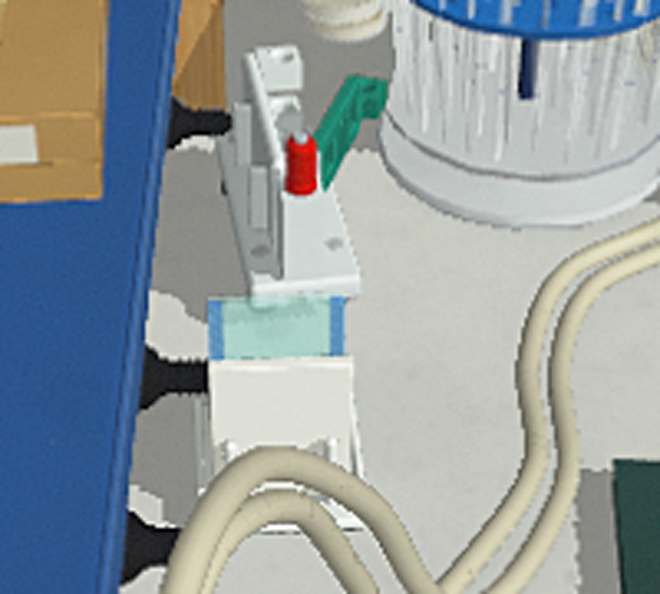

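View pics/t1.png

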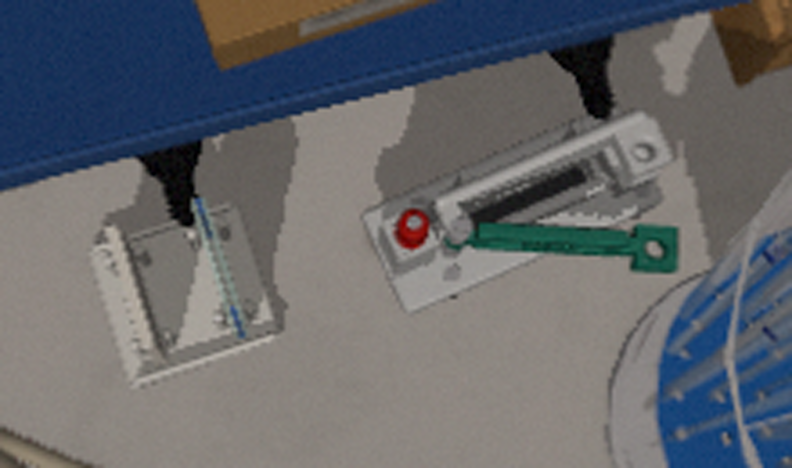

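```bash
cat >h.py <<'E'
from workcell import ctrl,cams
import cv2,numpy as np
from scipy.spatial.transform import Rotation as R
from scipy.optimize import least_squares
def cam(c):
    d=cams.get_image(c);return d
def rot(d):
    r=np.array(d["rotation"]);return R.from_rotvec(r).as_matrix() if r.ndim==1 else r
def world(d,uv,z):
    K=d["camera_matrix"];uv=np.atleast_2d(uv).astype(float)
    p=cv2.undistortPoints(uv[:,None],K,np.array([d["k1"],0,0,0.]))[:,0]
    r=np.c_[p,np.ones(len(p))]@rot(d).T;c=np.array(d["xyz"])
    return c+r*((np.atleast_1d(z)-c[2])/r[:,2])[:,None]
def proj(d,P):
    M=rot(d);t=-M.T@np.array(d["xyz"])
    return cv2.projectPoints(np.atleast_2d(P).astype(float),M.T,t,d["camera_matrix"],np.array([d["k1"],0,0,0.]))[0][:,0]
E
python3 - <<'E'
from h import *
t=cam("top");s=cam("side")
T=lambda x,y:(180+(x+.5)/3.6-.5,150+(y+.5)/3.6-.5)
S=lambda x,y:(210+(x+.5)/3.3-.5,130+(y+.5)/3.3-.5)
print(rot(t).round(3))
for n,d,p,z in [("pin",t,T(414,219),116),("pin",s,S(300,134),116),("hole",t,T(645,152),92),("hole",s,S(287,57),92),("gatehole",t,T(655,250),74),
 ("baseNL",t,T(408,311),36),("baseL",t,T(362,215),36),("baseNL",s,S(357,285),36),("baseL",s,S(255,288),36),
 ("cassA",t,T(197,199),90),("cassB",t,T(240,335),90),("cassA",s,S(209,297),90),("cassB",s,S(344,297),90),
 ("rackBL",t,T(135,385),10),("rackBR",t,T(280,335),10),("rackTR",t,T(232,206),10),
 ("cerA",t,T(108,228),90),("cerB",t,T(160,352),90),
 ("ledgeL",t,T(0,190),130),("ledgeR",t,T(700,8),130),("carou",t,T(610,400),0),("carou",t,T(690,300),0),("carouside",s,S(440,215),0),("carouside",s,S(382,130),0),
 ("boxR",s,(242,190),130),("boxL",s,(155,192),130),("boxtop",s,(243,112),190),("box",t,T(222,68),130),("box",t,T(440,10),130)]:
    print(n,world(d,p,z)[0].round(1)[:2],z)
E
```

```text
[[ 0.002 -0.984  0.177]
 [-1.    -0.005 -0.021]
 [ 0.022 -0.177 -0.984]]
pin [418.3 173.4] 116
pin [416.9 169.2] 116
hole [457.6  55.6] 92
hole [454.1  57.1] 92
gatehole [410.8  48.4] 74
baseNL [384.3 172. ] 36
baseL [435.2 196.1] 36
baseNL [383.4 181.6] 36
baseL [434.1 197.2] 36
cassA [432.6 279.4] 90
cassB [365.  257.3] 90
cassA [432.7 275.7] 90
cassB [372. 260.] 90
rackBL [347.2 316.4] 10
rackBR [374.5 239.2] 10
rackTR [444.7 265.9] 10
cerA [417.7 323.3] 90
cerB [356.4 296.3] 90
ledgeL [428.5 370.4] 130
ledgeR [521.5  33.4] 130
carou [340.7  60.3] 0
carou [395.6  14.6] 0
carouside [361.9  59.1] 0
carouside [414.7 -22.2] 0
boxR [483.8 265.8] 130
boxL [612.7 303.9] 130
boxtop [527.6 128.3] 190
box [488.7 265.9] 130
box [518.6 161. ] 130
```

View pics/top0.png

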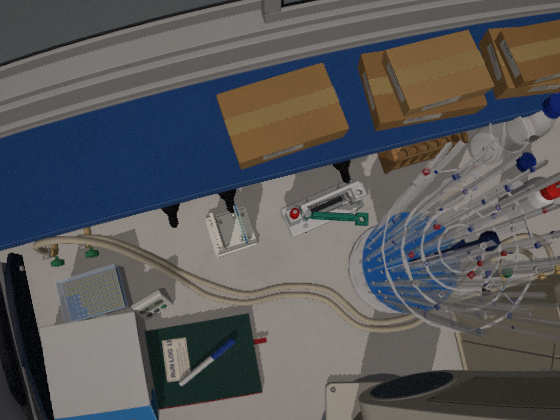

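```bash
python3 - <<'E'
from h import *
t=cam("top");s=cam("side")
a=t["image"][:,:,::-1];b=s["image"][:,:,::-1]
A=cv2.resize(a[175:240,278:375],None,fx=8,fy=8,interpolation=cv2.INTER_LANCZOS4)
cv2.imwrite("pics/tc.png",A)
B=cv2.resize(b[138:232,262:332],None,fx=6,fy=6,interpolation=cv2.INTER_LANCZOS4)
C=cv2.resize(a[195:255,198:262],None,fx=5,fy=5,interpolation=cv2.INTER_LANCZOS4)
W=np.zeros((570,800,3),np.uint8);W[:564,:420]=B;W[:300,440:760]=C
cv2.imwrite("pics/sc.png",W)
# carousel height: base centre & rod top
for z in(0,20,80):print(z,world(t,[(412,262),(490,240)],z).round(0)[:,:2].tolist())
for z in(200,300,400,500):print(z,world(t,(490,240),z)[0].round(0)[:2],world(s,(400,2),z)[0].round(0)[:2])
# colour blobs
for n,d in(("top",t),("side",s)):
    h=cv2.cvtColor(d["image"],cv2.COLOR_RGB2HSV)
    m=((h[...,0]<8)|(h[...,0]>172))&(h[...,1]>150)&(h[...,2]>90)
    k,l,st,ce=cv2.connectedComponentsWithStats(m.astype(np.uint8))
    print(n,"red",[(st[i].tolist(),ce[i].round(1).tolist()) for i in range(1,k) if st[i,4]>15])
    for q in("cassette","pin","gate"):
        r=cams.cut_out(n,q)
        for e in r[:1]:
            if e["p"]>.3:
                yx=np.argwhere(e["pixels"])[:,::-1].astype(np.float32);print(n,q,e["p"],np.round(cv2.boxPoints(cv2.minAreaRect(yx)),1).tolist())
E
```

```text
0 [[338.0, -66.0], [381.0, -235.0]]
20 [[336.0, -60.0], [379.0, -225.0]]
80 [[332.0, -41.0], [371.0, -195.0]]
200 [ 356. -136.] [ 337. -587.]
300 [344. -87.] [ 309. -208.]
400 [332. -38.] [281. 171.]
500 [319.  12.] [253. 550.]
top red [([542, 183, 18, 17, 186], [551.7, 191.9]), ([290, 208, 9, 11, 57], [294.1, 213.6]), ([255, 338, 11, 6, 43], [260.1, 340.5])]
top cassette 0.73 [[230.60000610351562, 205.8000030517578], [237.8000030517578, 203.39999389648438], [250.5, 241.5], [243.3000030517578, 243.89999389648438]]
top pin 0.45 [[289.0, 208.0], [298.0, 208.0], [298.0, 219.0], [289.0, 219.0]]
top gate 0.73 [[310.0, 212.0], [369.0, 212.0], [369.0, 225.0], [310.0, 225.0]]
side red [([297, 172, 9, 17, 141], [300.9, 180.2]), ([426, 263, 6, 7, 33], [428.4, 266.0])]
side cassette 0.63 [[272.3999938964844, 219.3000030517578], [313.8999938964844, 217.8000030517578], [314.6000061035156, 237.1999969482422], [273.1000061035156, 238.60000610351562]]
side pin 0.59 [[297.0, 171.0], [305.0, 171.0], [305.0, 188.0], [297.0, 188.0]]
side gate 0.81 [[297.20001220703125, 177.10000610351562], [318.20001220703125, 148.3000030517578], [329.79998779296875, 156.8000030517578], [308.79998779296875, 185.60000610351562]]
```

View pics/tc.png

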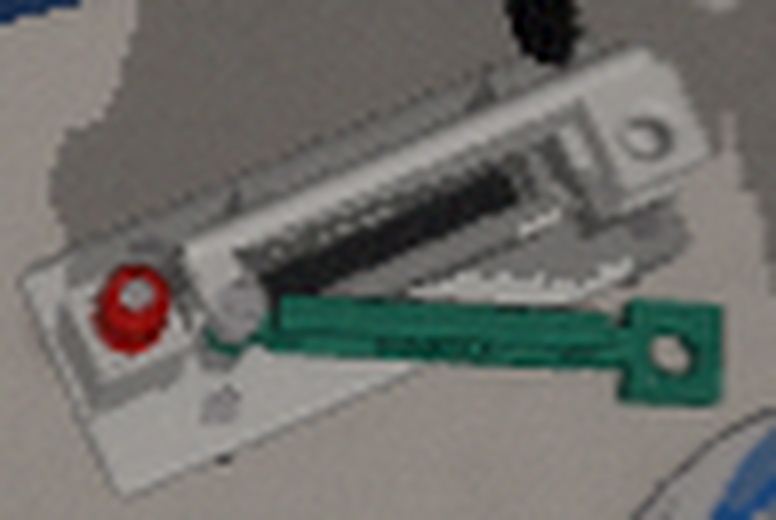

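View pics/sc.png

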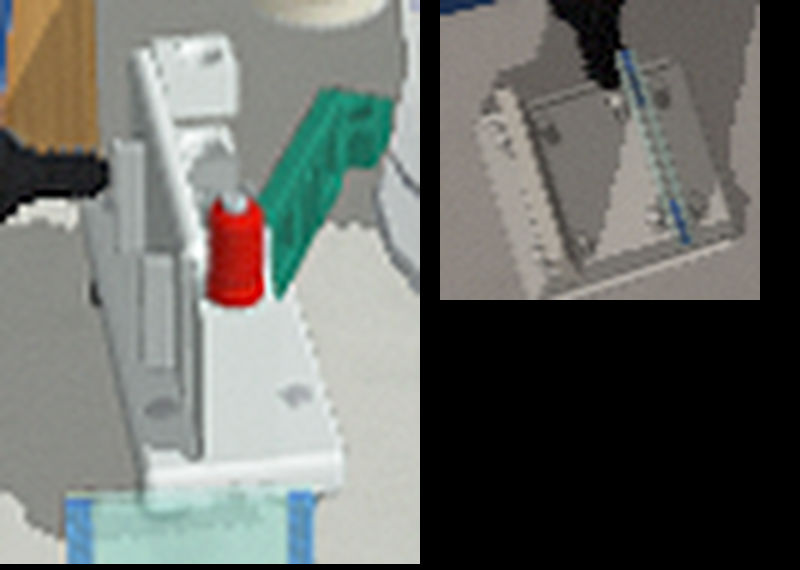

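```bash
python3 - <<'E'
from h import *
t=cam("top");s=cam("side")
T=lambda x,y:(278+(x+.5)/8-.5,175+(y+.5)/8-.5)
S=lambda x,y:(262+(x+.5)/6-.5,138+(y+.5)/6-.5)
C=lambda x,y:(198+(x-440+.5)/5-.5,195+(y+.5)/5-.5)
f=[(t,T(187,243),12.5,54,92),(t,T(645,48),12.5,-64,92),(t,T(240,303),-8,48,92),(t,T(647,137),-8,-54,92),
   (s,S(210,57),-8,-54,92),(s,S(137,50),12.5,-64,92)]
W=np.array([world(d,p,z)[0] for d,p,_,_,z in f]);L=np.array([(x,y) for _,_,x,y,_ in f])
def res(q,W=W,L=L):
    c,k=np.cos(q[2]),np.sin(q[2]);return (L@np.array([[c,k],[-k,c]])+q[:2]-W[:,:2]).ravel()
q=least_squares(res,[430,110,.3]).x;print("clamp",q.round(3));print(res(q).reshape(-1,2).round(1).tolist())
q2=least_squares(lambda q:res(q,W[:4],L[:4]),q).x;print("top only",q2.round(3))
print("hole/hinge",W[3],W[2],np.linalg.norm(W[3]-W[2]))
g=world(t,T(673,353),74)[0];print("gatehole",g,np.linalg.norm((g-W[2])[:2]))
print("pin",world(t,T(136,290),116)[0],world(s,S(236,201),116)[0])
print("base",world(t,[T(122,495),T(22,280)],36).round(1).tolist())
a,b=world(t,[C(625,50),C(686,240)],90);print("cass top",a,b,np.linalg.norm(a-b),(a+b)/2,np.arctan2(-(a-b)[1]*-1,(a-b)[0]))
a,b=world(s,[S(68,495),S(312,492)],90);print("cass side",a,b,np.linalg.norm(a-b),(a+b)/2,np.arctan2((a-b)[1],(a-b)[0]))
E
```

```text
clamp [4.42583e+02 1.09482e+02 4.00000e-01]
[[0.2, 3.4], [0.3, -0.6], [-2.8, 1.6], [-1.7, 0.4], [2.2, -1.1], [1.8, -3.7]]
top only [4.43561e+02 1.08265e+02 4.06000e-01]
hole/hinge [457.96463091  56.25035395  92.        ] [419.32614303 148.95226085  92.        ] 100.43194854549485
gatehole [411.58121825  48.16981123  74.        ] 101.07960235077644
pin [417.65879505 173.54161107 116.        ] [415.69716739 171.46223358 116.        ]
base [[383.5, 172.3, 36.0], [434.8, 195.8, 36.0]]
cass top [433.17729945 279.00965061  90.        ] [365.12673119 256.38951096  90.        ] 71.71157897533871 [399.15201532 267.69958078  90.        ] 0.32091204971244186
cass side [432.5144033  276.74083956  90.        ] [372.50745427 259.98210664  90.        ] 62.30320265513341 [402.51092878 268.3614731   90.        ] 0.2723408018533863
```

Call:
{"name": "move_arm", "arguments": {"steps": [[[0, 0, -1], 0, 0], [[0, 0, -1], 0, 0], [[0, 0, -1], 0, 0], [[0, 0, -1], 0, 0], [[0, 0, -1], 0, 0], [[0, 0, -1], 0, 0], [[0, 0, -1], 0, 0], [[1, -0.68, -1], 0, 0], [[1, -0.68, -1], 0, 0], [[1, -0.68, -1], 0, 0], [[1, -0.68, -1], 0, 0], [[1, -0.68, -1], 0, 0], [[1, -0.68, -1], 0, 0], [[1, -0.68, 0], 0, 0.6], [[1, -0.68, 0], 0, 0.6], [[1, -0.68, 0], 0, 0.6], [[1, -0.68, 0], 0, 0.6], [[1, -0.68, 0], 0, 0.6], [[1, -0.68, 0], 0, 0.6], [[1, -0.68, 0], 0, 0.6]]}}

```text
t: 2.97
ee_pos: [413.3, -312.6, 547.8]
orientation: [3.118, 0.38, 0.0]
ft_force: [0.1, -0.4, 1.1]
width: 44.9
grasp_force: 0.0
```

Call:
{"name": "move_arm", "arguments": {"steps": [[[1, -0.68, 0], 0, 0.6], [[1, -0.68, 0], 0, 0.6], [[1, -0.68, 0], 0, 0.6], [[1, -0.68, 0], 0, 0.6], [[1, -0.68, 0], 0, 0.6], [[1, -0.68, 0], 0, 0.6], [[-0.12, -1, 0], 0, 0.6], [[-0.12, -1, 0], 0, 0.6], [[-0.12, -1, 0], 0, 0.6], [[-0.12, -1, 0], 0, 0.6], [[-0.12, -1, 0], 0, 0.6], [[-0.12, -1, 0], 0, 0.6], [[-0.12, -1, 0], 0, 0.6], [[-0.12, -1, 0], 0, 0.6], [[-0.12, -1, 0], 0, 0.6], [[-0.12, -1, 0], 0, 0.6], [[-0.12, -1, 0], 0, 0.6], [[-0.12, -1, 0], 0, 0.6], [[-0.12, -1, 0], 0, 0.6], [[-0.12, -1, 0], 0, 0.6]]}}

```text
t: 4.63
ee_pos: [408.0, 151.7, 547.9]
orientation: [-3.118, -0.38, -0.001]
ft_force: [-0.6, 0.4, 0.6]
width: 34.8
grasp_force: 0.0
```

```bash
cat >>h.py <<'E'
def go(x,y,z,phi=None):
    "shift in tool units (first turn, then shift) and turn units to the TCP goal"
    o=ctrl.get_obs();p=o["ee_pos"];M=R.from_rotvec(o["orientation"]).as_matrix()
    cur=np.arctan2(M[1,0],M[0,0]);d=np.array([x,y,z])-p
    print("t",o["t"],"at",p.round(1),"phi",cur.round(3),"q6",o["qpos"][5].round(2),"w",o["width"],"F",o["ft_force"].round(1))
    print("units now",(M.T@d/25).round(2))
    if phi is not None:
        n=-np.degrees((phi-cur+np.pi)%(2*np.pi)-np.pi)/5
        c,s=np.cos(phi),np.sin(phi);print("turn",round(n,2),"units after",(np.array([[c,s,0],[s,-c,0],[0,0,-1]])@d/25).round(2))
E
python3 -c "
from h import *
go(402,268,200,.30)"
```

```text
t 4.6333 at [408.  151.7 547.9] phi 0.243 q6 1.66 w 34.81845745861404 F [-0.6  0.4  0.6]
units now [ 0.88 -4.57 13.91]
turn -0.66 units after [ 1.15 -4.52 13.91]
```

Call:
{"name": "move_arm", "arguments": {"steps": [[[0.2, -0.9, 0], -0.66, 0.6], [[0.24, -0.9, 0], 0, 0.6], [[0.24, -0.9, 0], 0, 0.6], [[0.24, -0.9, 0], 0, 0.6], [[0.23, -0.92, 0], 0, 0.6], [[0, 0, 1], 0, 0.6], [[0, 0, 1], 0, 0.6], [[0, 0, 1], 0, 0.6], [[0, 0, 1], 0, 0.6], [[0, 0, 1], 0, 0.6], [[0, 0, 1], 0, 0.6], [[0, 0, 1], 0, 0.6], [[0, 0, 1], 0, 0.6], [[0, 0, 1], 0, 0.6], [[0, 0, 1], 0, 0.6], [[0, 0, 1], 0, 0.6], [[0, 0, 1], 0, 0.6], [[0, 0, 1], 0, 0.6], [[0, 0, 1], 0, 0.6], [[0, 0, 0], 0, 0.6]]}}

```text
t: 6.3
ee_pos: [401.6, 265.6, 193.8]
orientation: [3.103, 0.47, -0.011]
ft_force: [-0.4, -0.8, -0.6]
width: 35.1
grasp_force: 0.0
```

```bash
python3 -c "
from h import *
t=cam('top');s=cam('side');go(402,268,65,.3)
W=np.zeros((600,800,3),np.uint8)
W[:300,:400]=cv2.resize(t['image'][130:280,150:350,::-1],(400,300))
W[:600,400:800]=cv2.resize(s['image'][80:280,230:363,::-1],(400,600),interpolation=2)
cv2.imwrite('pics/look.png',W)"
```

```text
t 6.4 at [403.9 267.1 197.6] phi 0.3 q6 1.83 w 35.017364713222904 F [-0.  -0.9  0.7]
units now [-0.05 -0.06  5.31]
turn 0.0 units after [-0.06 -0.06  5.31]
```

View pics/look.png

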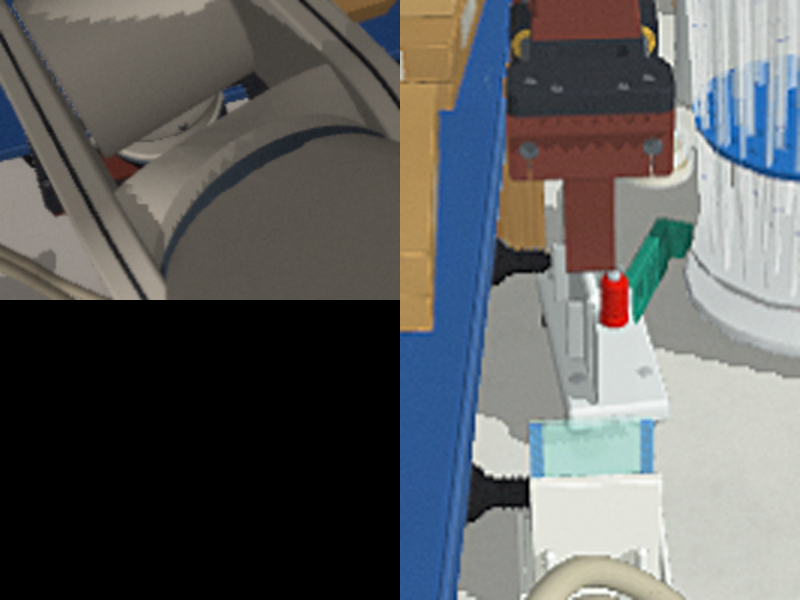

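Call:
{"name": "move_arm", "arguments": {"steps": [[[0, 0, 1], 0, 0.6], [[0, 0, 1], 0, 0.6], [[0, 0, 1], 0, 0.6], [[0, 0, 1], 0, 0.6], [[0, 0, 0.8], 0, 0.6], [[0, 0, 0.4], 0, 0.6], [[0, 0, 0.1], 0, 0.6], [[0, 0, 0], 0, 0.6], [[0, 0, 0], 0, 1], [[0, 0, 0], 0, 1], [[0, 0, 0], 0, 1], [[0, 0, 0], 0, 1], [[0, 0, 0], 0, 1], [[0, 0, 0], 0, 1], [[0, 0, 0], 0, 1], [[0, 0, 0], 0, 1]]}}

```text
t: 7.73
ee_pos: [404.5, 267.6, 65.8]
orientation: [-3.106, -0.47, -0.001]
ft_force: [-1.7, 0.4, 6.5]
width: 7.6
grasp_force: 30.0
```

Call:
{"name": "move_arm", "arguments": {"steps": [[[0, 0, -0.3], 0, 1], [[0, 0, -0.7], 0, 1], [[0, 0, -1], 0, 1], [[0, 0, -1], 0, 1], [[0, 0, -1], 0, 1], [[0, 0, -1], 0, 1], [[0, 0, -1], 0, 1], [[0, 0, -1], 0, 1], [[0, 0, 0], 0, 1], [[0, 0, 0], 0, 1]]}}

```text
t: 8.57
ee_pos: [404.6, 267.4, 241.4]
orientation: [-3.105, -0.47, -0.004]
ft_force: [-1.1, 0.5, -1.5]
width: 7.8
grasp_force: 30.0
```

```bash
cat >>h.py <<'E'
def spacers(d,x0=200,x1=400,y0=60,y1=300):
    h=cv2.cvtColor(d["image"],cv2.COLOR_RGB2HSV)
    m=((h[...,0]>98)&(h[...,0]<110)&(h[...,1]>90)&(h[...,2]>130)).astype(np.uint8);m[:y0]=0;m[y1:]=0;m[:,:x0]=0;m[:,x1:]=0
    k,l,st,ce=cv2.connectedComponentsWithStats(m,connectivity=8)
    return [(st[i].tolist(),ce[i].round(1).tolist()) for i in range(1,k) if st[i,4]>12]
E
python3 -c "
from h import *
s=cam('side');go(442.6,109.5,240,1.97)
o=ctrl.get_obs();p=o['ee_pos'];M=R.from_rotvec(o['orientation']).as_matrix()
print(spacers(s));e=cams.cut_out('side','cassette')
for q in e[:2]:
  yx=np.argwhere(q['pixels'])[:,::-1];print(q['p'],q['rect'],yx.min(0),yx.max(0))
for dx in(-32,0,32):print(dx,proj(s,[p+M@[dx,0,25-50],p+M@[dx,0,55]]).round(1).tolist())
cv2.imwrite('pics/l2.png',cv2.resize(s['image'][60:260,240:380,::-1],None,fx=3,fy=3))
"
```

```text
t 8.6167 at [403.7 266.9 240. ] phi 0.3 q6 1.83 w 8.12932509058436 F [-0.5 -0.  -0.7]
units now [-0.38  6.47  0.  ]
turn -19.13 units after [-6.41 -1.01 -0.  ]
[([200, 60, 67, 240, 7362], [232.2, 218.0]), ([328, 98, 72, 44, 1284], [366.7, 124.4]), ([310, 117, 6, 50, 235], [312.5, 141.5]), ([268, 118, 7, 50, 232], [271.2, 142.7])]
0.97 [291.9, 142.1, 47.8, 51.2] [268 116] [315 168]
-32 [[314.8, 115.7], [314.2, 166.1]]
0 [[290.9, 116.3], [291.8, 166.7]]
32 [[267.1, 117.0], [269.4, 167.4]]
```

View pics/l2.png

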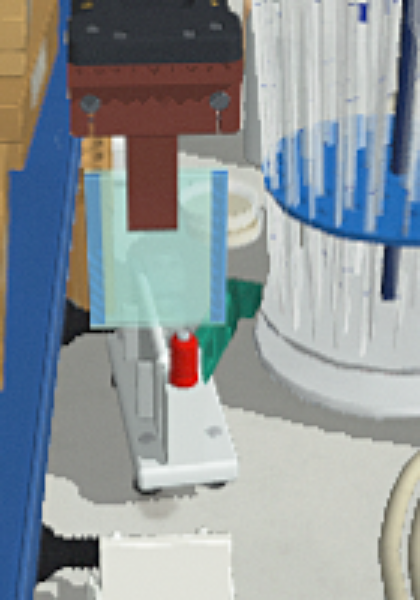

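```bash
python3 -c "
from h import *
t=cam('top');s=cam('side')
b=world(s,(240,190),130)[0]
for z in(160,170,180,190,200):print(z,proj(s,[b[0],b[1],z]).round(1),world(s,[(243,111),(240,169)],z)[:,:2].round().tolist(),proj(t,[b[0],b[1],z]).round())
print(world(t,[(243,166),(347,130)],130).round(), world(t,[(347,118)],170).round())
"
```

```text
160 [[238.5 173.5]] [[552.0, 68.0], [489.0, 254.0]] [[240. 165.]]
170 [[238.  167.9]] [[544.0, 87.0], [483.0, 269.0]] [[240. 163.]]
180 [[237.5 162.1]] [[536.0, 106.0], [477.0, 283.0]] [[239. 161.]]
190 [[237.  156.3]] [[529.0, 125.0], [471.0, 298.0]] [[239. 160.]]
200 [[236.5 150.4]] [[521.0, 144.0], [465.0, 313.0]] [[239. 158.]]
[[493. 263. 130.]
 [561.  80. 130.]] [[568.  87. 170.]]
```

Call:
{"name": "move_arm", "arguments": {"steps": [[[0, 0, 0], -1, 1], [[0, 0, 0], -1, 1], [[0, 0, 0], -1, 1], [[0, 0, 0], -1, 1], [[0, 0, 0], -1, 1], [[0, 0, 0], -1, 1], [[0, 0, 0], -1, 1], [[0, 0, 0], -1, 1], [[0, 0, 0], -1, 1], [[0, 0, 0], -1, 1], [[0, 0, 0], -1, 1], [[0, 0, 0], -1, 1], [[0, 0, 0], -1, 1], [[0, 0, 0], -1, 1], [[0, 0, 0], -1, 1], [[0, 0, 0], -1, 1], [[0, 0, 0], -1, 1], [[0, 0, 0], -1, 1], [[0, 0, 0], -1, 1], [[0, 0, 0], -0.13, 1]]}}

```text
t: 10.43
ee_pos: [403.5, 266.8, 238.8]
orientation: [-1.732, -2.62, 0.004]
ft_force: [0.3, -0.1, -1.0]
width: 7.9
grasp_force: 30.0
```

Call:
{"name": "move_arm", "arguments": {"steps": [[[-1, -0.16, 0], 0, 1], [[-1, -0.16, 0], 0, 1], [[-1, -0.16, 0], 0, 1], [[-1, -0.16, 0], 0, 1], [[-1, -0.16, 0], 0, 1], [[-1, -0.16, 0], 0, 1], [[-0.4, -0.05, 0.5], 0, 1], [[0, 0, 1], 0, 1], [[0, 0, 1], 0, 1], [[0, 0, 0.5], 0, 1], [[0, 0, 0], 0, 1], [[0, 0, 0], 0, 1]]}}

```text
t: 11.43
ee_pos: [442.3, 109.8, 164.3]
orientation: [-1.738, -2.615, 0.003]
ft_force: [0.4, -0.7, -1.0]
width: 7.7
grasp_force: 30.0
```

```bash
python3 -c "
from h import *
s=cam('side');t=cam('top');go(442.2,110.4,165,1.97)
o=ctrl.get_obs();p=o['ee_pos'];M=R.from_rotvec(o['orientation']).as_matrix()
print('edge bottoms, faces',[proj(s,p+M@[dx,dy,55])[0].round(1).tolist() for dx in(-33,31) for dy in(-4,4)])
W=np.zeros((600,800,3),np.uint8)
W[:,:500]=cv2.resize(s['image'][130:220,265:340,::-1],(500,600),interpolation=cv2.INTER_LANCZOS4)
W[:225,500:800]=cv2.resize(t['image'][150:255,270:410,::-1],(300,225),interpolation=cv2.INTER_AREA)
cv2.imwrite('pics/l3.png',W);cv2.imwrite('pics/l3s.png',s['image'][:,:,::-1])
q=np.array([442.6,109.5,.4]);c,k=np.cos(.4),np.sin(.4)
for n,x,y,z in[('wallrearR',12.5,-64,92),('wallfrontL',4.5,54,92),('wallrearL',12.5,54,92),('hole',-8,-54,92),('slot+',0,34.5,53),('slot0',0,0,53)]:
  print(n,proj(s,[q[0]+c*x-k*y,q[1]+k*x+c*y,z])[0].round(1))
"
```

```text
t 11.5333 at [443.5 110.2 165.7] phi 1.969 q6 -0.18 w 7.30806720621079 F [-0.1 -0.5 -0.6]
units now [ 0.03 -0.05  0.03]
turn -0.01 units after [ 0.03 -0.05  0.03]
edge bottoms, faces [[294.3, 143.8], [289.9, 144.1], [299.2, 162.2], [294.5, 162.6]]
wallrearR [284.  144.9]
wallfrontL [296.8 178.9]
wallrearL [292.2 179.3]
hole [295.6 146.7]
slot+ [298.1 191. ]
slot0 [295.4 180.3]
```

View pics/l3.png

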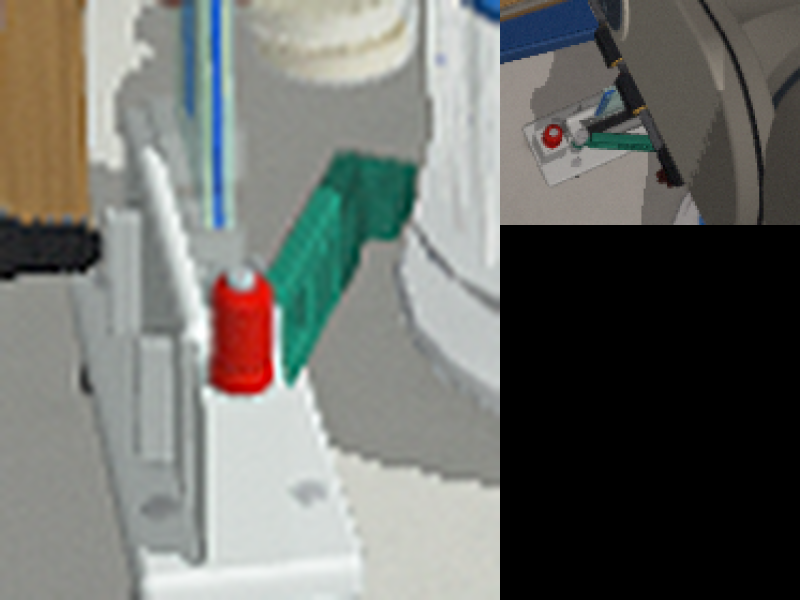

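```bash
python3 -c "
from h import *
t=cam('top')
o=ctrl.get_obs();p=o['ee_pos'];M=R.from_rotvec(o['orientation']).as_matrix()
print(p.round(1))
h=cv2.cvtColor(t['image'],cv2.COLOR_RGB2HSV)
im=t['image'].astype(int);m=(im[...,2]-im[...,0]>35);m[:185]=0;m[235:]=0;m[:,:300]=0;m[:,345:]=0
for r in range(185,212):print(r,''.join('#' if m[r,c] else '.' for c in range(308,340)))
for n,dx,dz in[('nearTop',31,-25),('nearBot',31,55)]:print(n,[proj(t,p+M@[dx,dy,dz])[0].round(1).tolist() for dy in(-4,4)])
print(spacers(t,300,345,180,235))
"
```

```text
[443.7 110.2 166. ]
185 ................................
186 ................................
187 ................................
188 ................................
189 ................................
190 ................................
191 ..............#.................
192 ...........#####................
193 ...........####.................
194 ..........####..................
195 ..........##....................
196 .........###....................
197 .........###....................
198 ........####....................
199 ........###.....................
200 .......####.....................
201 .......###......................
202 ......###.......................
203 ................................
204 ................................
205 ................................
206 ................................
207 ................................
208 ................................
209 ................................
210 ................................
211 ................................
nearTop [[320.2, 195.9], [318.2, 191.3]]
nearBot [[315.1, 205.6], [313.3, 201.4]]
[]
```

Call:
{"name": "move_arm", "arguments": {"steps": [[[0, 0, 0.5], 0, 1], [[0, 0, 0], 0, 1], [[0, 0, 0], 0, 1]]}}

```text
t: 11.83
ee_pos: [443.1, 110.1, 153.2]
orientation: [1.737, 2.617, 0.0]
ft_force: [-0.3, -0.1, -0.3]
width: 8.0
grasp_force: 30.0
```

```bash
python3 -c "
from h import *
s=cam('side');t=cam('top');go(442.2,110.4,152,1.97)
o=ctrl.get_obs();p=o['ee_pos'];M=R.from_rotvec(o['orientation']).as_matrix()
for n,d in(('side',s),('top',t)):print(n,[proj(d,p+M@[31,dy,dz])[0].round(1).tolist() for dz in(-25,55) for dy in(-4,0,4)])
W=np.zeros((600,800,3),np.uint8)
W[:,:300]=cv2.resize(s['image'][140:200,280:310,::-1],(300,600),interpolation=cv2.INTER_CUBIC)
W[:450,300:800]=cv2.resize(t['image'][180:225,285:335,::-1],(500,450),interpolation=cv2.INTER_CUBIC)
cv2.imwrite('pics/l4.png',W)
"
```

```text
t 11.9333 at [443.4 110.1 153.4] phi 1.97 q6 -0.18 w 7.6995976605463605 F [ 0.4 -0.5 -1.1]
units now [ 0.03 -0.04  0.06]
turn -0.0 units after [ 0.03 -0.04  0.06]
side [[299.0, 127.1], [296.6, 127.3], [294.2, 127.5], [299.3, 168.3], [297.0, 168.4], [294.7, 168.6]]
top [[319.4, 197.7], [318.4, 195.5], [317.4, 193.2], [314.5, 207.2], [313.6, 205.1], [312.7, 203.1]]
```

View pics/l4.png

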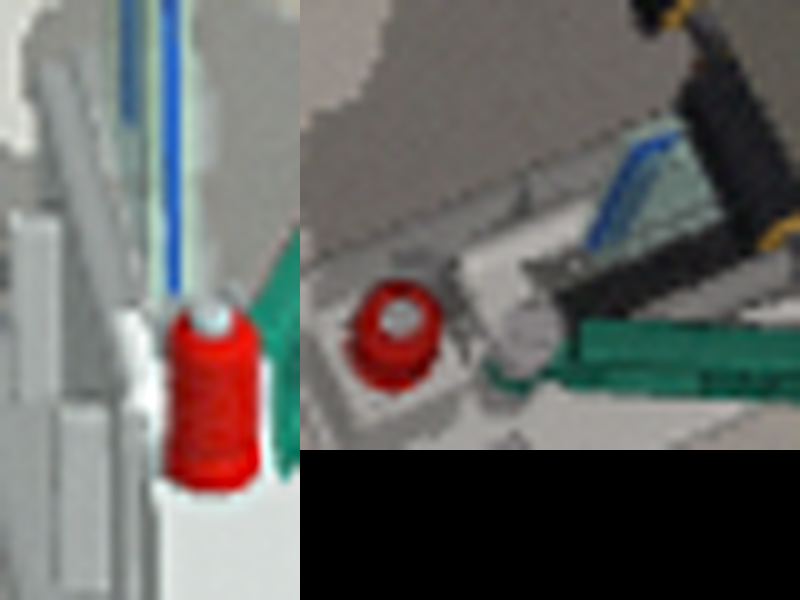

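Call:
{"name": "move_arm", "arguments": {"steps": [[[0.03, -0.1, 0], 0, 1], [[0, 0, 0], 0, 1], [[0, 0, 0.3], 0, 1], [[0, 0, 0.3], 0, 1], [[0, 0, 0.3], 0, 1], [[0, 0, 0.3], 0, 1], [[0, 0, 0.2], 0, 1], [[0, 0, 0.2], 0, 1], [[0, 0, 0], 0, 1], [[0, 0, 0], 0, 1]]}}

```text
t: 12.77
ee_pos: [440.2, 109.6, 112.3]
orientation: [-1.737, -2.617, 0.001]
ft_force: [0.0, 0.5, -0.8]
width: 7.6
grasp_force: 30.0
```

```bash
cat >>h.py <<'E'
def clampf(p,q=(441.9,109.3,.40)):
    d=np.array(p[:2])-q[:2];c,k=np.cos(q[2]),np.sin(q[2]);return np.array([c*d[0]+k*d[1],-k*d[0]+c*d[1]])
def avg(n=6):
    P=[]
    for i in range(n):
        cams.get_image("side");o=ctrl.get_obs();P.append(np.r_[o["ee_pos"],o["ft_force"]])
    P=np.mean(P,0);print("avg",P.round(2),"clamp xy",clampf(P).round(2),"w",o["width"],o["grasp_force"],"t",o["t"]);return P
E
python3 -c "
from h import *
avg(4);go(441.5,110.2,95,1.97)"
```

```text
avg [ 4.4063e+02  1.0975e+02  1.1283e+02  6.0000e-02  2.5000e-01 -1.1100e+00] clamp xy [-0.99  0.9 ] w 7.522900149575212 29.98956799507141 t 12.9667
t 12.9667 at [440.7 109.8 113. ] phi 1.97 q6 -0.18 w 7.522900149575212 F [ 0.6  0.7 -1.2]
units now [0.   0.04 0.72]
turn -0.0 units after [0.   0.04 0.72]
```

Call:
{"name": "move_arm", "arguments": {"steps": [[[0, 0.02, 0.1], 0, 1], [[0, 0, 0.1], 0, 1], [[0, 0, 0.1], 0, 1], [[0, 0, 0.1], 0, 1], [[0, 0, 0], 0, 1]]}}

```text
t: 13.38
ee_pos: [441.2, 110.0, 102.3]
orientation: [1.737, 2.617, 0.001]
ft_force: [0.9, 1.0, -1.3]
width: 7.8
grasp_force: 30.0
```

Call:
{"name": "move_arm", "arguments": {"steps": [[[0, 0, 0.1], 0, 1], [[0, 0, 0.1], 0, 1], [[0, 0, 0.05], 0, 1], [[0, 0, 0.03], 0, 1], [[0, 0, 0], 0, 1]]}}

```text
t: 13.8
ee_pos: [441.3, 110.0, 95.9]
orientation: [1.737, 2.617, 0.001]
ft_force: [2.4, 0.2, 0.7]
width: 7.9
grasp_force: 30.0
```

```bash
python3 -c "
from h import *
avg(3)"
```

```text
avg [4.4126e+02 1.0997e+02 9.5830e+01 1.7600e+00 4.0000e-02 1.5300e+00] clamp xy [-0.33  0.87] w 7.688974568034644 29.997772872447968 t 13.95
```

Call:
{"name": "move_arm", "arguments": {"steps": [[[0, 0, 0.04], 0, 1], [[0, 0, 0.04], 0, 1], [[0, 0, 0], 0, 1]]}}

```text
t: 14.2
ee_pos: [441.6, 110.0, 95.7]
orientation: [1.737, 2.617, 0.001]
ft_force: [-4.2, -1.3, 30.3]
width: 7.9
grasp_force: 30.0
```

Call:
{"name": "move_arm", "arguments": {"steps": [[[0, 0, -0.06], 0, 1], [[0, 0, 0], 0, 1], [[0, 0, 0], 0, 0.7], [[0, 0, 0], 0, 0.7], [[0, 0, 0], 0, 0.7], [[0, 0, 0], 0, 0.7], [[0, 0, -0.5], 0, 0.7], [[0, 0, -1], 0, 0.7], [[0, 0, -1], 0, 0.6], [[0, 0, 0], 0, 0.4]]}}

```text
t: 15.03
ee_pos: [443.0, 110.4, 160.9]
orientation: [1.735, 2.614, 0.006]
ft_force: [1.8, 0.2, 0.0]
width: 36.2
grasp_force: 0.0
```

```bash
python3 -c "
from h import *
s=cam('side');t=cam('top');go(441.5,110.2,150,1.97)
K=s['camera_matrix']
def ray(d,uv):
  p=cv2.undistortPoints(np.array([[uv]],float),d['camera_matrix'],np.array([d['k1'],0,0,0.]))[0,0];return rot(d)@np.r_[p,1]
for uv in[(328,120),(334,0),(332,60),(325,180)]:
  r=ray(s,uv);c=np.array(s['xyz']);k=(-22-c[1])/r[1];print(uv,(c+k*r).round())
# base flange ellipse points from the first top picture
for uv in[(349,262),(356,243),(372,225),(355,292),(385,312)]:print(uv,world(t,uv,15)[0].round()[:2])
for q in cams.cut_out('side','cassette')[:1]:
  yx=np.argwhere(q['pixels'])[:,::-1];print(q['p'],q['rect'])
c,k=np.cos(.4),np.sin(.4)
for y in(-32,32):print(proj(s,[[441.9-k*y,109.3+c*y,z] for z in(40,120)]).round(1).tolist())
"
```

```text
t 15.1333 at [441.2 110.  158.1] phi 1.97 q6 -0.18 w 43.993283224220576 F [-0.3 -0.1 -0.7]
units now [0.   0.01 0.32]
turn -0.0 units after [0.   0.01 0.32]
(328, 120) [412. -22. 114.]
(334, 0) [407. -22. 345.]
(332, 60) [407. -22. 236.]
(325, 180) [415. -22. -27.]
(349, 262) [337.  63.]
(356, 243) [374.  49.]
(372, 225) [409.  16.]
(355, 292) [280.  53.]
(385, 312) [241.  -5.]
0.7 [315.7, 168.1, 19.2, 35.6]
[[293.6, 176.7], [293.1, 139.6]]
[[298.3, 196.2], [298.0, 157.9]]
```

Call:
{"name": "move_arm", "arguments": {"steps": [[[0, 0, 0], 1, 1], [[0, 0, 0], 1, 1], [[0, 0, 0], 1, 1], [[0, 0, 0], 1, 1], [[0, 0, 0], 0.58, 1], [[-0.06, -1, 0], 0, 1], [[-0.06, -1, 0], 0, 1], [[0, -0.13, 0], 0, 1], [[0, 0, 1], 0, 1], [[0, 0, 1], 0, 1], [[0, 0, 1], 0, 1], [[0, 0, 0.5], 0, 1], [[0, 0, 0.18], 0, 1], [[0, 0, 0], 0, 1]]}}

```text
t: 16.35
ee_pos: [386.5, 106.6, 64.1]
orientation: [-2.221, -2.219, 0.005]
ft_force: [0.0, 0.1, -0.2]
width: 0.4
grasp_force: 0.0
```

```bash
python3 -c "
from h import *
go(418,107,66,1.57)"
```

```text
t 16.35 at [386.5 106.6  64.1] phi 1.57 q6 0.24 w 0.40997722392461894 F [ 0.   0.1 -0.2]
units now [ 0.01  1.26 -0.08]
turn 0.0 units after [ 0.02  1.26 -0.08]
```

Call:
{"name": "move_arm", "arguments": {"steps": [[[0, 0.2, -0.05], 0, 1], [[0, 0.2, 0], 0, 1], [[0, 0.2, 0], 0, 1], [[0, 0.2, 0], 0, 1], [[0, 0.2, 0], 0, 1], [[0, 0.15, 0], 0, 1], [[0, 0.1, 0], 0, 1], [[0, 0, 0], 0, 1], [[0, 0, 0], 0, 1]]}}

```text
t: 17.1
ee_pos: [417.5, 106.5, 66.8]
orientation: [-2.221, -2.22, 0.004]
ft_force: [-5.2, -1.8, 2.5]
width: 0.2
grasp_force: 2.9
```

Call:
{"name": "move_arm", "arguments": {"steps": [[[0, 0.06, 0], 0, 1], [[0, 0.06, 0], 0, 1], [[0, 0, 0], 0, 1], [[0, 0, 0], 0, 1]]}}

```text
t: 17.43
ee_pos: [418.0, 106.0, 66.3]
orientation: [-2.219, -2.218, 0.011]
ft_force: [-10.2, -2.2, 5.2]
width: 0.8
grasp_force: 5.4
```

```bash
python3 -c "
from h import *
avg(2);s=cam('side');t=cam('top')
for n in('side','top'):
  for q in cams.cut_out(n,'gate')[:1]:
    yx=np.argwhere(q['pixels'])[:,::-1].astype(np.float32);print(n,q['p'],q['rect'],cv2.boxPoints(cv2.minAreaRect(yx)).round(1).tolist())
im=t['image'].astype(int);m=(im[...,1]-im[...,0]>25)&(im[...,1]>im[...,2])
for r in range(185,232):print(r,''.join('#' if m[r,c] else '.' for c in range(300,372)))
"
```

```text
avg [417.97 106.    66.27 -10.57  -1.69   5.15] clamp xy [-23.32   6.28] w 0.4326431860200727 5.35369607998291 t 17.5333
top 0.63 [314.2, 210.9, 4.3, 4.7] [[311.0, 214.0], [311.0, 210.0], [315.0, 210.0], [315.0, 214.0]]
185 ........................................................................
186 ........................................................................
187 ........................................................................
188 ........................................................................
189 ........................................................................
190 ........................................................................
191 ........................................................................
192 ........................................................................
193 ........................................................................
194 ........................................................................
195 ........................................................................
196 .............................
[... 2038 characters left out ...]
.......
223 ........................................................................
224 ........................................................................
225 ........................................................................
226 ........................................................................
227 ........................................................................
228 ........................................................................
229 ........................................................................
230 ........................................................................
231 ........................................................................
```

Call:
{"name": "move_arm", "arguments": {"steps": [[[0, 0.08, 0], 0, 1], [[0, 0.08, 0], 0, 1], [[0, 0, 0], 0, 1], [[0, 0, 0], 0, 1]]}}

```text
t: 18.07
ee_pos: [418.4, 105.5, 65.7]
orientation: [-2.216, -2.215, 0.02]
ft_force: [-19.8, -1.9, 11.2]
width: 0.2
grasp_force: 9.5
```

```bash
python3 -c "
from h import *
avg(2)"
```

```text
avg [418.37 105.48  65.72 -19.26  -1.39  11.76] clamp xy [-23.16   5.65] w 0.0720267877970993 9.43797203287886 t 18.1667
```

Call:
{"name": "move_arm", "arguments": {"steps": [[[0, -0.35, 0], 0, 1], [[0, -0.5, 0], 0, 1], [[0, -0.3, -0.5], 0, 1], [[0, 0, -1], 0, 1], [[0, 0, -1], 0, 1], [[0, 0, -1], 0, 0.7], [[0, 0, -0.5], 0, 0.6], [[0, 0, 0], 0, 0.6]]}}

```text
t: 18.83
ee_pos: [399.8, 107.5, 169.8]
orientation: [2.219, 2.218, 0.01]
ft_force: [0.5, 0.3, 0.7]
width: 17.0
grasp_force: 0.0
```

```bash
python3 -c "
from h import *
s=cam('side');t=cam('top');go(415.4,171.9,160,.923)
print('box2',world(s,(249,108),130)[0].round(),world(t,[(375,127),(386,120)],130).round(),[ (z,world(s,(251,86),z)[0].round()[:2].tolist()) for z in(160,190,220)])
print('box1 far corner', world(t,(347,130),130)[0].round())
print('brown rack',[(z,world(t,[(390,172),(380,150),(465,135)],z).round()[:,:2].tolist()) for z in (60,100)])
h=cv2.cvtColor(s['image'],cv2.COLOR_RGB2HSV)
for n,d in(('side',s),('top',t)):
  im=d['image'].astype(int);g=(im[...,1]-im[...,0]>25)&(im[...,1]>=im[...,2]-5);
  ro=range(140,195) if n=='side' else range(180,232); co=range(280,345) if n=='side' else range(295,375)
  sp=(im[...,2]-im[...,0]>40)
  for r in ro:print(r,''.join('#' if g[r,c] else('b' if sp[r,c] else '.') for c in co))
" | cut -c1-200
```

```text
t 18.9333 at [397.8 107.1 167.2] phi 1.57 q6 0.23 w 25.10910523126428 F [-0.8 -0.2 -0.4]
units now [2.59 0.7  0.29]
turn 7.42 units after [ 2.49 -1.    0.29]
box2 [567.  -4. 130.] [[568.  30. 130.]
 [582.   9. 130.]] [(160, [574.0, -42.0]), (190, [550.0, 23.0]), (220, [526.0, 88.0])]
box1 far corner [561.  80. 130.]
brown rack [(60, [[504.0, -12.0], [548.0, 5.0], [583.0, -171.0]]), (100, [[493.0, -2.0], [535.0, 15.0], [569.0, -152.0]])]
140 .................................................................
141 ...........#b#...................................................
142 ...........#b.#..................................................
143 ...........#bb#..................................................
144 ...........#bb#..................................................
145 ...........#bb##.................................................
146 ............bb.#.................................................
147 ............bb.#.................................................
148 ............bb.##................................................
149 ............b#..#........
[... 6910 characters left out ...]
....................
224 ................................................................................
225 ................................................................................
226 ................................................................................
227 ................................................................................
228 ................................................................................
229 ................................................................................
230 ................................................................................
231 ................................................................................
```

Call:
{"name": "move_arm", "arguments": {"steps": [[[0, 0, 0], 1, 0.68], [[0, 0, 0], 1, 0.68], [[0, 0, 0], 1, 0.68], [[0, 0, 0], 1, 0.68], [[0, 0, 0], 1, 0.68], [[0, 0, 0], 1, 0.68], [[0, 0, 0], 1, 0.68], [[0, 0, 0], 0.42, 0.68], [[0.83, -0.34, 0], 0, 0.68], [[0.83, -0.33, 0], 0, 0.68], [[0.83, -0.33, 0], 0, 0.68], [[0, 0, 0.5], 0, 0.68], [[0, 0, 0.5], 0, 0.68], [[0, 0, 0.2], 0, 0.68], [[0, 0, 0], 0, 0.68]]}}

```text
t: 20.18
ee_pos: [413.3, 171.1, 134.7]
orientation: [-2.813, -1.398, 0.007]
ft_force: [0.0, -0.4, 0.3]
width: 28.1
grasp_force: 0.0
```

```bash
python3 -c "
from h import *
s=cam('side');t=cam('top');go(415.4,171.9,95,.923)
o=ctrl.get_obs();p=o['ee_pos']
for n,d in(('side',s),('top',t)):
  h=cv2.cvtColor(d['image'],cv2.COLOR_RGB2HSV)
  m=(((h[...,0]<8)|(h[...,0]>172))&(h[...,1]>190)&(h[...,2]>90)).astype(np.uint8);m[:150]=0;m[230:]=0;m[:,:280]=0;m[:,320:]=0
  yx=np.argwhere(m)[:,::-1];print(n,len(yx),yx.mean(0).round(2),yx.min(0),yx.max(0),'pred head',proj(d,[[415.4,171.9,z] for z in(87,101,116)]).round(1).tolist(),'tcp',proj(d,p).round(1))
"
```

```text
t 20.2833 at [414.4 171.3 136.3] phi 0.922 q6 1.01 w 27.921485056975147 F [ 0.3  0.4 -0. ]
units now [0.05 0.02 1.65]
turn -0.01 units after [0.04 0.02 1.65]
side 119 [300.92 180.55] [297 172] [305 188] pred head [[301.1, 185.7], [301.1, 178.8], [301.0, 171.2]] tcp [[301.7 160.7]]<string>:8: RuntimeWarning: Mean of empty slice.
  ret = um.true_divide(
Traceback (most recent call last):
ValueError: zero-size array to reduction operation minimum which has no identity
```

Call:
{"name": "move_arm", "arguments": {"steps": [[[0.04, 0.02, 0.5], 0, 0.68], [[0, 0, 0.5], 0, 0.68], [[0, 0, 0.4], 0, 0.68], [[0, 0, 0.25], 0, 0.68], [[0, 0, 0], 0, 0.68], [[0, 0, 0], 0, 1], [[0, 0, 0], 0, 1], [[0, 0, 0], 0, 1], [[0, 0, 0], 0, 1], [[0, 0, 0], 0, 1], [[0, 0, 0], 0, 1]]}}

```text
t: 21.2
ee_pos: [416.1, 172.3, 96.1]
orientation: [2.813, 1.398, 0.001]
ft_force: [-0.1, 0.6, 3.1]
width: 14.8
grasp_force: 30.0
```

```bash
python3 -c "
from h import *
avg(3)"
```

```text
avg [ 4.1609e+02  1.7229e+02  9.6030e+01 -6.7000e-01  2.6000e-01  4.9900e+00] clamp xy [ 0.76 68.07] w 14.787101197336765 30.000935741700232 t 21.35
```

Call:
{"name": "move_arm", "arguments": {"steps": [[[0, 0, -0.3], 0, 1], [[0, 0, -0.6], 0, 1], [[0, 0, -1], 0, 1], [[0, 0, -1], 0, 1], [[0, 0, -1], 0, 1], [[0, 0, -0.5], 0, 1], [[0, 0, 0], 0, 1], [[0, 0, 0], 0, 1]]}}

```text
t: 22.02
ee_pos: [415.9, 172.2, 206.1]
orientation: [2.813, 1.398, 0.002]
ft_force: [-0.3, -1.1, -0.6]
width: 14.1
grasp_force: 30.0
```

```bash
cat >>h.py <<'E'
def red(d,x0,x1,y0,y1):
    h=cv2.cvtColor(d["image"],cv2.COLOR_RGB2HSV)
    m=(((h[...,0]<8)|(h[...,0]>172))&(h[...,1]>190)&(h[...,2]>90)).astype(np.uint8);m[:y0]=0;m[y1:]=0;m[:,:x0]=0;m[:,x1:]=0
    yx=np.argwhere(m)[:,::-1];print("red",len(yx),*( [yx.mean(0).round(2),yx.min(0),yx.max(0)] if len(yx) else []))
E
python3 -c "
from h import *
P=avg(2);s=cam('side');t=cam('top');go(455.5,56.4,200,.923)
p=P[:3]
print('side tcp',proj(s,[p+[0,0,z] for z in(20,0,-9,-59)]).round(1).tolist());print('top',proj(t,[p+[0,0,z] for z in(20,0,-9,-59)]).round(1).tolist())
u,v=proj(s,p)[0].astype(int);red(s,u-25,u+25,v-25,v+20)
im=s['image'];print('\n'.join(' '.join('%02x%02x%02x'%tuple(im[r,c]) for c in range(u-7,u+8)) for r in range(v-6,v+38,2)))
for q in cams.cut_out('side','pin')[:2]:print(q['p'],q['rect'])
for q in cams.cut_out('top','pin')[:2]:print('top',q['p'],q['rect'])
"
```

```text
avg [ 4.1515e+02  1.7190e+02  2.0502e+02  2.1000e-01 -1.5000e-01 -4.6000e-01] clamp xy [-0.26 68.08] w 15.17924007145114 29.999771837010485 t 22.1167
t 22.2167 at [414.9 171.8 204.5] phi 0.923 q6 1.01 w 14.524934648091083 F [-0.3  0.2 -0.8]
units now [-2.7   4.08  0.18]
turn -0.0 units after [-2.7   4.08  0.18]
side tcp [[300.8, 111.5], [300.9, 123.1], [300.9, 128.2], [301.1, 155.7]]
top [[299.9, 199.2], [299.0, 201.9], [298.6, 203.0], [296.6, 209.0]]
red 45 [298.91 122.96] [297 112] [306 130]
242527 26262a 1a2427 40191a 801c19 8f140a 512d24 4b3027 482921 784038 79423c 754139 77433a 744239 78423a
282526 1c1d21 1d2529 421f22 821b18 900d06 532f28 4a2d29 482c27 754035 774038 76423a 78423b 774139 78433a
232020 1f2625 182327 41201d 80160f 921107 532f29 4d332c 492c27 794338 7a433b 794239 774139 784038 784337
262526 474a49 4c5656 775c58 7f231e 92140f 532e28 4c312a 492923 7a4539 7d463d 79433a 784136 7b443a 78413a
d7d9d1 d8dad2 dbe5dc b8a69f 7f3633 8e0f04 532a26 4a2d26 492b23 7b443a 7a4339 7b453f 7a4239 7a443b 7d413a
d2d3cb d7d9d0 dae4dc 8b605b 7b0f0b 8d0c05 54302a 4b322e 462c27 7c433b 7d493d
[... 1040 characters left out ...]
7b7 c4cbc9 909391 8c8c87 8e8f8b 8e908b
81aaae 879f95 91aba3 a7cbc3 9faba7 9ea5a3 767a79 78797b 989c9d b3b7b9 c3c9cb 959592 8d8e88 8e908b 90908a
80afbe 94b7ad 7e8d85 b4d4cc a6bfb8 aeb1af 8c8e8e 7a7d7e 989d9e afb5b8 c5ccce 939493 8b8b86 8f8f8b 8e8f89
4c697f 7ea69a 508a7a 37665a 619d8f 65ac9a 868f8c 7b7d80 969b9c b2b6b8 c5cccd 939492 8b8c87 90938c 91938c
517185 789890 76a797 427f6b 6ab4a0 64b9a4 5f827a 7a7a7b 9a9c9c b7bdbf c7ced1 949594 8d8c88 8e9089 90908b
4e7284 4e625c 7ca492 5a95ae 215fa3 73bfaf 6db5a0 3f6c5f 6c7c78 9c9f9d 8b8b87 8a8d87 8e908a 8f908b 898c85
456a7d 4a6b64 6f8c7c 76a49c 225dd5 5da6b4 91d5c2 337b69 296655 8f8c87 8f8e8a 8c8f8a 8c8e8a 8f928d 8c8d89
0.48 [302.8, 134.9, 15.0, 42.9]
```

```bash
python3 -c "
from h import *
s=cam('side');t=cam('top')
print(world(s,(296.7,146.4),92)[0],world(t,(278+647.5/8-.5-.3,175+137.5/8-.5+1),92)[0])
g=s['image'][140:156,288:306].astype(int).mean(2)
print(g.astype(int));
T=t['image'][183:202,350:370].astype(int).mean(2).astype(int);print(T)"
```

```text
[454.46580376  55.23977367  92.        ] [456.10752634  56.85850767  92.        ]
[[141 139 158 146 123 154 153 139 141 141 142 118 127 156 185 197 144 143]
 [142 141 164 162 117 177 173 144 142 140 144 119 125 158 183 202 139 138]
 [141 141 139 171 122 161 178 144 137 140 141 120 123 156 184 200 141 137]
 [138 142 114 170 134 113 176 158 142 143 145 118 126 157 184 201 140 136]
 [146 149 121 171 137 101 192 174 150 148 155 120 126 158 184 202 143 138]
 [153 156 131 159 143 120 186 193 171 163 157 125 123 158 186 200 140 138]
 [155 155 135 120 144 140 148 195 186 165 157 122 123 157 186 202 145 137]
 [153 158 137 110 153 148 124 196 184 150 146 124 121 158 184 201 142 137]
 [147 157 139 120 142 156 128 189 184 147 148 122 122 158 182 201 144 142]
 [136 154 140 120 101 156 146 157 188 165 162 125 124 160 186 198 143 137]
 [133 163 147 125  83 162 156 124 186 184 174 126 124 155 182 198 142 136]
 [136 169 155 130  86 160 167 133 200 179 178 129 123 158 186 198 145 138]
 [143 148 148 130  93 135 162 112 149 153 136 125 126 159 184 199 145 138]
 [147 140 150 131  90 104 151 117  83 131 1
[... 1098 characters left out ...]
  93  88
   86  90]
 [ 97  97  99  96  99  97  95  96  95  93  94  95  91  93  94  92  94  96
   93  91]
 [100 100  97  96  98  94  96 100  97  99  97  93  94  96  95  94  93  96
   95  94]
 [102 100  97 100  96  99  97  97  96 100  97  99  95  96  97  94  98  95
   96  93]
 [104 105 101 100 103 101 102 100  98 104  99 101 101  99  99  96  99  96
   96  99]
 [106 109 106 105 104 106 104 102 105 105 103  98 104  99 101  97  96 101
   93  95]
 [109 108 109 106 107 108 102 104 105 107 106 106 103 103 101  99 100  98
   99  96]
 [113 113 110 109 110 108 105 107 109 107 108 107 105 104 106 101 102  96
   98 101]
 [115 118 112 113 111 109 111 110 110 106 110 108 106 106 105 102 101 100
  101  98]]
```

Call:
{"name": "move_arm", "arguments": {"steps": [[[-0.54, 0.82, 0], 0, 1], [[-0.54, 0.82, 0], 0, 1], [[-0.54, 0.81, 0], 0, 1], [[-0.54, 0.81, 0], 0, 1], [[-0.54, 0.81, 0], 0, 1], [[0, 0, 0.7], 0, 1], [[0, 0, 0.7], 0, 1], [[0, 0, 0.4], 0, 1], [[0, 0, 0], 0, 1], [[0, 0, 0], 0, 1]]}}

```text
t: 23.25
ee_pos: [455.7, 57.0, 160.3]
orientation: [-2.812, -1.399, 0.003]
ft_force: [-0.0, 0.1, -0.4]
width: 14.9
grasp_force: 30.0
```

```bash
python3 -c "
from h import *
P=avg(3);s=cam('side');go(455.3,56.2,156,.923)
print(proj(s,[P[:3]+[0,0,z] for z in(-9,-34,-59)]).round(1).tolist(), proj(s,[455.3,56.2,92]).round(1))
g=s['image'][124:156,284:310].astype(int).mean(2).astype(int)
for i,r in enumerate(g):print(124+i,*['%3d'%v for v in r])"
```

```text
avg [ 4.5654e+02  5.7210e+01  1.6116e+02  1.8000e-01  2.1000e-01 -7.1000e-01] clamp xy [ -6.8  -53.68] w 14.84572901257249 29.999925427746348 t 23.4
t 23.45 at [456.7  57.2 161.5] phi 0.923 q6 0.75 w 14.821094771853442 F [-0.8 -0.3 -0.8]
units now [-0.07 -0.02  0.22]
turn 0.0 units after [-0.07 -0.02  0.22]
[[295.0, 117.9], [295.1, 130.1], [295.3, 142.0]] [[296.1 146.6]]
124 202 200 199 203 201 202 201 202 214 137 122 134 128 124 202 185 222 225 229 233 224 226 219 206 191 192
125 202 202 200 199 198 197 201 204 213 142 125 132 127 124 199 204 224 228 234 228 195 194 170 167 170 173
126 201 202 201 200 199 200 202 203 212 140 123 133 128 127 206 194 226 227 220 196 171 169 174 175 176 175
127 202 204 202 202 202 202 202 207 217 141 123 134 128 123 178 154 220 210 170 172 172 176 175 176 177 177
128 202 202 203 200 203 206 211 180 184 131 123 134 131 114 133 128 174 184 174 176 176 179 177 177 176 176
129 201 203 205 206 211 179 179 138 135 121 125 134 135 117 138 135 132 171 174 180 176 175 177 175 177 176
130 202 208 176 173 181 140 130 138 141 123 126 133 132 116 136 138 142 148 16
[... 2029 characters left out ...]
 164 156 155 160 154 141 139 141 141 141 138 140 140
150 128 147 151 146 129 160 145 127  82 161 154 125 188 179 163 164 166 157 137 139 138 138 139 140 139 140
151 122 142 148 215 149 166 154 130  90 160 168 130 197 176 169 169 168 156 140 138 140 140 141 141 139 139
152 113 138 149 193 145 143 148 130  91 134 164 112 148 147 128 162 171 156 136 139 140 140 141 141 139 140
153 114 134 149 153 143 139 148 132  92 103 150 114  88 130 138 166 173 156 139 137 138 139 138 142 140 139
154 117 128 147 152 147 150 150 139  96 102 149 139  92 157 137 168 169 157 140 141 140 140 139 141 140 140
155 119 117 145 154 153 146 149 147  96 110 138 145 101 146 142 143 168 159 142 138 139 138 140 138 140 140
```

```bash
python3 -c "
import cv2
g=cv2.imread('pics/side0.png').astype(int).mean(2).astype(int);h=cv2.imread('pics/top0.png').astype(int).mean(2).astype(int)
for r in range(142,153):print(r,*['%3d'%v for v in g[r,286:305]])
for r in range(184,202):print(r,*['%3d'%v for v in h[r,347:369]])"
```

```text
142 135 137 136 135 137 136 136 134 134 132 131 132 131 131 135 137 138 139 137
143 135 133 131 130 129 129 127 125 138 139 155 156 158 146 134 135 136 137 136
144 132 159 175 178 174 189 188 187 204 202 204 204 206 203 136 131 136 136 137
145 127 160 212 212 213 176 227 247 242 237 225 214 216 226 171 135 135 138 136
146 207 166 215 216 216 208 240 247 237 227 196 186 168 218 185 136 135 136 139
147 234 170 209 216 212 219 222 230 219 199 157 140 145 216 209 138 133 136 139
148 225 216 198 212 213 213 206 218 216 190 170 168 196 218 224 169 136 136 137
149 217 232 174 209 215 212 211 215 215 205 203 208 215 214 220 184 137 132 138
150 205 230 181 207 214 211 212 212 211 214 213 212 212 211 217 182 139 133 135
151 194 225 218 214 211 211 209 210 209 211 210 211 207 213 218 182 137 134 136
152 182 221 230 185 205 212 210 212 211 211 211 211 209 213 216 182 138 134 138
184  89  96 118 135 145 155 158 160 159 154 149 152 150 147 149 130  95  96  95  98  94  95
185 126 139 148 158 161 160 155 151 148 148 149 151 150 148 149 138 110  95  98  98  96  96
186 153 158 160 160 153 150 151 149 
[... 735 characters left out ...]
 147 137 108 111 105  99 128 146 150 147 144 120 110 131
195  65  72 116 149 145 110  99 112 151 149 145 143 132 146 147 148 145 128 124 128 132 132
196  69  66  77 110 114 118  98 105 135 150 151 150 147 145 135 126 118 125 132 133 136 134
197  83  68  71  92 108 108 100 105 131 150 150 145 127 115 118 135 138 133 136 136 134 137
198 125  93  67  70  89 105 104  99 108 129 129 122 132 135 142 130 130 137 137 134 137 135
199 107 122  95  70  90 106 106 100 107 117 136 144 143 127 111 113 135 133 135 135 135 134
200 105 112  97  96  77 108 106 104 114 141 131 122  78  80  93 119 135 134 133 135 134 137
201 144  98  86  68  65  91 106 107 110 107  77  81  79  94 102 114 134 135 139 135 137 134
```

Call:
{"name": "move_arm", "arguments": {"steps": [[[-0.03, -0.01, 0.2], 0, 1], [[0, 0, 0.2], 0, 1], [[0, 0, 0.1], 0, 1], [[0, 0, 0.1], 0, 1], [[0, 0, 0], 0, 1]]}}

```text
t: 23.87
ee_pos: [456.3, 56.2, 145.4]
orientation: [2.812, 1.398, 0.002]
ft_force: [4.0, -3.2, -2.8]
width: 15.0
grasp_force: 30.0
```

Call:
{"name": "move_arm", "arguments": {"steps": [[[0, 0.05, 0], 0, 1], [[0, 0, 0.1], 0, 1], [[0, 0, 0.1], 0, 1], [[0, 0, 0], 0, 1]]}}

```text
t: 24.2
ee_pos: [456.7, 55.6, 140.4]
orientation: [2.813, 1.398, 0.0]
ft_force: [3.8, -1.5, -2.9]
width: 14.5
grasp_force: 30.0
```

Call:
{"name": "move_arm", "arguments": {"steps": [[[0.02, 0.04, 0], 0, 1], [[0, 0, 0.1], 0, 1], [[0, 0, 0.1], 0, 1], [[0, 0, 0.1], 0, 1], [[0, 0, 0], 0, 1]]}}

```text
t: 24.62
ee_pos: [457.3, 55.5, 132.6]
orientation: [-2.813, -1.398, 0.001]
ft_force: [2.6, -2.5, -1.3]
width: 14.5
grasp_force: 30.0
```

Call:
{"name": "move_arm", "arguments": {"steps": [[[0, 0.03, 0.1], 0, 1], [[0, 0, 0.1], 0, 1], [[0, 0, 0.1], 0, 1], [[0, 0, 0], 0, 1]]}}

```text
t: 24.95
ee_pos: [457.6, 55.1, 125.0]
orientation: [-2.813, -1.398, 0.002]
ft_force: [1.0, -0.8, -1.4]
width: 14.5
grasp_force: 30.0
```

Call:
{"name": "move_arm", "arguments": {"steps": [[[0, 0, 0.1], 0, 1], [[0, 0, 0.1], 0, 1], [[0, 0, 0.1], 0, 1], [[0, 0, 0.1], 0, 1], [[0, 0, 0.1], 0, 1], [[0, 0, 0], 0, 1]]}}

```text
t: 25.45
ee_pos: [457.8, 55.0, 112.6]
orientation: [-2.813, -1.398, 0.001]
ft_force: [0.3, 0.1, -1.6]
width: 14.9
grasp_force: 30.0
```

Call:
{"name": "move_arm", "arguments": {"steps": [[[0, 0, 0.1], 0, 1], [[0, 0, 0.1], 0, 1], [[0, 0, 0.1], 0, 1], [[0, 0, 0.1], 0, 1], [[0, 0, 0.06], 0, 1], [[0, 0, 0], 0, 1]]}}

```text
t: 25.95
ee_pos: [458.0, 55.0, 101.3]
orientation: [-2.813, -1.398, 0.001]
ft_force: [1.0, -0.1, 0.8]
width: 14.2
grasp_force: 30.0
```

Call:
{"name": "move_arm", "arguments": {"steps": [[[0, 0, 0.06], 0, 1], [[0, 0, 0.06], 0, 1], [[0, 0, 0], 0, 1]]}}

```text
t: 26.2
ee_pos: [458.5, 55.3, 100.4]
orientation: [-2.813, -1.398, -0.001]
ft_force: [-7.2, 0.0, 25.3]
width: 15.0
grasp_force: 30.0
```

Call:
{"name": "move_arm", "arguments": {"steps": [[[0, 0, -0.12], 0, 1], [[0, 0, 0], 0, 0.72], [[0, 0, 0], 0, 0.72], [[0, 0, 0], 0, 0.72], [[0, 0, 0], 0, 0.72], [[0, 0, -0.3], 0, 0.72], [[0, 0, -0.7], 0, 0.72], [[0, 0, -1], 0, 0.72], [[0, 0, -1], 0, 0.72], [[0, 0, -0.3], 0, 0.6], [[0, 0, 0], 0, 0.46]]}}

```text
t: 27.12
ee_pos: [459.7, 55.2, 186.3]
orientation: [2.812, 1.398, 0.007]
ft_force: [0.6, -0.6, 0.6]
width: 34.6
grasp_force: 0.0
```

```bash
python3 -c "
from h import *
s=cam('side');t=cam('top');go(443.2,108.6,170,1.97)
h=proj(s,[455.5,56.4,105])[0].astype(int);print('pin head pred',proj(s,[[457,55.5,z] for z in(92,121)]).round(1).tolist());red(s,280,312,120,160)
a=cv2.imread('pics/side0.png').astype(int);b=cv2.imread('pics/top0.png').astype(int)
S=[];
for r in range(120,190,8):
  c=[c for c in range(215,262) if a[r,c,2]-a[r,c,0]>15];
  if c:S.append((max(c)+.5,r))
print('side front bottom',world(s,S,130).round(0)[:,:2].tolist())
T=[]
for c in range(250,346,12):
  r=[r for r in range(90,185) if b[r,c,2]-b[r,c,0]>15]
  if r:T.append((c,max(r)+.5))
print('top',world(t,T,130).round(0)[:,:2].tolist())
"
```

```text
t 27.2167 at [457.9  55.  183.8] phi 0.923 q6 0.74 w 42.92067225036066 F [-0.9 -1.2  0.7]
units now [ 1.35 -1.76  0.55]
turn -12.0 units after [2.2  0.29 0.55]
pin head pred [[295.4, 146.3], [295.2, 132.6]]
red 62 [295.71 138.98] [292 133] [298 147]
side front bottom [[562.0, 47.0], [551.0, 77.0], [543.0, 106.0], [533.0, 133.0], [523.0, 159.0], [515.0, 184.0], [508.0, 207.0], [499.0, 230.0], [492.0, 251.0]]
top [[494.0, 251.0], [502.0, 230.0], [507.0, 210.0], [515.0, 189.0], [522.0, 168.0], [530.0, 147.0], [537.0, 125.0], [543.0, 104.0]]
```

Call:
{"name": "move_arm", "arguments": {"steps": [[[0.64, -0.92, 0], 0, 0.46], [[0.64, -0.92, 0], 0, 0.46], [[0, 0, 0], -1, 0.46], [[0, 0, 0], -1, 0.46], [[0, 0, 0], -1, 0.46], [[0, 0, 0], -1, 0.46], [[0, 0, 0], -1, 0.46], [[0, 0, 0], -1, 0.46], [[0, 0, 0], -1, 0.46], [[0, 0, 0], -1, 0.46], [[0, 0, 0], -1, 0.46], [[0, 0, 0], -1, 0.46], [[0, 0, 0], -1, 0.46], [[0, 0, 0], -0.83, 0.46], [[0, 0, 1], 0, 0.46], [[0, 0, 1], 0, 0.46], [[0, 0, 1], 0, 0.46], [[0, 0, 0.3], 0, 0.46], [[0, 0, 0.2], 0, 0.46], [[0, 0, 0], 0, 0.46]]}}

```text
t: 28.88
ee_pos: [439.9, 108.1, 95.5]
orientation: [-1.755, -2.603, 0.003]
ft_force: [0.4, 0.3, 0.5]
width: 47.3
grasp_force: 0.0
```

```bash
python3 -c "
from h import *
avg(2);go(440.5,108.2,60,1.955)"
```

```text
avg [ 4.4093e+02  1.0836e+02  9.6760e+01 -4.4000e-01 -6.6000e-01  4.3000e-01] clamp xy [-1.26 -0.49] w 47.03317243991963 0.0 t 28.9833
t 28.9833 at [441.2 108.4  97.1] phi 1.955 q6 -0.17 w 47.03317243991963 F [-0.6 -0.8  1.4]
units now [ 0.   -0.03  1.48]
turn -0.0 units after [ 0.   -0.03  1.48]
```

Call:
{"name": "move_arm", "arguments": {"steps": [[[0, -0.02, 0.2], 0, 0.46], [[0, 0, 0.2], 0, 0.46], [[0, 0, 0.2], 0, 0.46], [[0, 0, 0], 0, 0.46]]}}

```text
t: 29.32
ee_pos: [440.0, 108.1, 81.1]
orientation: [-1.756, -2.604, 0.001]
ft_force: [0.1, -0.2, -0.3]
width: 47.5
grasp_force: 0.0
```

Call:
{"name": "move_arm", "arguments": {"steps": [[[0, 0, 0.2], 0, 0.46], [[0, 0, 0.2], 0, 0.46], [[0, 0, 0.2], 0, 0.46], [[0, 0, 0.2], 0, 0.46], [[0, 0, 0.04], 0, 0.46], [[0, 0, 0], 0, 0.46]]}}

```text
t: 29.82
ee_pos: [440.0, 108.1, 60.1]
orientation: [-1.756, -2.604, 0.001]
ft_force: [-0.3, 0.2, -0.2]
width: 47.5
grasp_force: 0.0
```

Call:
{"name": "move_arm", "arguments": {"steps": [[[0, 0.05, 0], -0.1, 0.6], [[0, 0, 0], 0, 0.65], [[0, 0, 0], 0, 0.68], [[0, 0, 0], 0, 0.68], [[0, 0, 0], 0, 0.68], [[0, 0, 0], 0, 0.68]]}}

```text
t: 30.32
ee_pos: [442.0, 108.8, 60.9]
orientation: [1.745, 2.612, 0.001]
ft_force: [1.5, 0.4, 0.1]
width: 28.1
grasp_force: 0.7
```

Call:
{"name": "move_arm", "arguments": {"steps": [[[0, 0.05, 0], 0, 0.68], [[0, 0, 0], 0, 0.75], [[0, 0, 0], 0, 0.8], [[0, 0, 0], 0, 1], [[0, 0, 0], 0, 1], [[0, 0, 0], 0, 1], [[0, 0, 0], 0, 1], [[0, 0, 0], 0, 1], [[0, 0, 0], 0, 1]]}}

```text
t: 31.07
ee_pos: [443.5, 109.4, 60.7]
orientation: [1.745, 2.611, 0.002]
ft_force: [3.6, 4.0, -7.7]
width: 24.4
grasp_force: 30.0
```

```bash
python3 -c "
from h import *
avg(4);o=ctrl.get_obs();print(o['moment'],o['grasp_force'])
s=cam('side');red(s,280,312,120,160);t=cam('top')
"
```

```text
avg [443.54 109.39  60.74   4.25   4.02  -7.78] clamp xy [ 1.55 -0.55] w 24.239047726913114 30.02774577587843 t 31.2667
[ 1.21051351 -1.87802573 -0.0327342 ] 30.02774577587843
red 27 [296.07 139.96] [292 133] [298 147]
```

```bash
python3 -c "
from h import *
print(ctrl.close_job())"
```

```text
the job is handed in; nothing more can be done
None
```

The job is handed in: the cassette is down on the seal, the gate is shut and the pin is home. The fingers still pinch gate and back wall at 24.3 mm with 30 N after about 31 s, and I never touched the ceramic plate.

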